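# Release the latched key of a key row

## Task

One of the four identical push keys on the grey switch box is latched down. With closed fingertips tap each key lightly, along the row from left to right as seen from the robot, just to feel which one stands low, without pushing any of them in or releasing it yet; after the fourth tap press the latched key all the way in and let go, so that it pops up level with the others. Never press the other keys in, and do not lift or shift the small things round the box.

Things in the scene. Friction and masses are not known exactly. Their poses are not given: they have to be found in the camera images.
- switch_box: grey switch box, fixed to the bench, 110 mm deep (its x), 215 mm wide (its y), 45 mm high, with a row of four identical white push keys on its level top. Origin under its centre on the bench; z up, x points away from the robot when its yaw is 0. The keys' centres lie on the box's y axis at +67.5, +22.5, -22.5 and -67.5 mm (45 mm apart).
- key_1_top (a point): centre of the top face of the first key from the left (seen from the robot), at y = +67.5 mm of the box; moves with the key. The cap is 28 mm by 30 mm; its top is 59 mm above the bench when the key is up and 54 mm when it is latched down.
- key_1 (a joint): how far that key is down: 0 up, about 0.005 m latched down, 0.010 m fully in. All four keys: an up key starts to give at 2 N and needs 0.5 N more per mm (4.5 N at 5 mm down, 7 N fully in). The latched key does not move until pushed with about 4.5 N; its catch lets go for good once the key is about 7.5 mm down (6 N), and it then springs up by itself when let go. One key, any of the four, is latched at the start.
- key_2_top (a point): centre of the top face of the second key from the left, at y = +22.5 mm; moves with the key. The cap is 28 mm by 30 mm; its top is 59 mm above the bench when the key is up and 54 mm when it is latched down.
- key_2 (a joint): how far that key is down: 0 up, about 0.005 m latched down, 0.010 m fully in. Springs as key_1's.
- key_3_top (a point): centre of the top face of the third key from the left, at y = -22.5 mm; moves with the key. The cap is 28 mm by 30 mm; its top is 59 mm above the bench when the key is up and 54 mm when it is latched down.
- key_3 (a joint): how far that key is down: 0 up, about 0.005 m latched down, 0.010 m fully in. Springs as key_1's.
- key_4_top (a point): centre of the top face of the fourth key, the one farthest right, at y = -67.5 mm; moves with the key. The cap is 28 mm by 30 mm; its top is 59 mm above the bench when the key is up and 54 mm when it is latched down.
- key_4 (a joint): how far that key is down: 0 up, about 0.005 m latched down, 0.010 m fully in. Springs as key_1's.
- sample_tube_1: capped plastic sample tube lying in front of the box, 20 x 103 x 20 mm (long along its y); origin at the centre of its underside. To be left alone.
- stopper_0: rubber stopper standing to the right of the box, 28 mm across, 26 mm high; origin at the centre of its underside. To be left alone.
- petri_dish: lidded petri dish to the left of the box, 64 mm across, 16 mm high; origin at the centre of its underside. To be left alone.
- bottle_shelf_a: white bottle with a blue cap behind the box on the right, 58 mm across, 125 mm high; origin at the centre of its underside. To be left alone.
- bottle_shelf_b: brown bottle with a black cap behind the box on the right, 50 mm across, 105 mm high; origin at the centre of its underside. To be left alone.
- tape_roll: roll of tape lying behind the box on the right, 61 mm across, 18 mm high; origin at the centre of its underside. To be left alone.

How it is judged:
By the outcome, as a careful person would: the job done as asked, in the order asked, and still so for the second after the job is handed in, with the robot touching nothing.
It also fails if it takes over 45 s, if anything falls off the work surface, if the arm or the gripper's body presses on something with over 40 N, if the wrist force passes 120 N, or if a joint passes its speed limit or range.

## Robot

A 6-joint arm with a two-finger parallel gripper is mounted at the origin on a cart in front of the work surface, level with it; the furniture and walls round the work are solid. World frame = base frame: x ahead of the robot, y to its left, z up, the work surface at z = 0. Lengths are in mm, angles in rad, forces in N, time in s.
With the tool pointing down it reaches from about 300 to 775 mm from the base axis. Payload 14.6 kg.
Tool frame: the origin (TCP) lies midway between the tips of the shut fingers; the grasp point (between the pads) lies 19 mm behind it; y points along the fingers, z is the direction in which the jaws open and shut, and the axes are right-handed (so a half turn about y gives the same grasp; the last joint's range is limited). The gripper opens to 94 mm and grips with 3 to 60 N. Pads are 16 mm wide; open, the fingers measure 119 mm over their backs; the gripper's body (75 mm by 177 mm) begins 78 mm behind the grasp point.
Start: joints at [1.168, 0.3, 1.521, -0, 1.321, -0.067], TCP at [181.235, 519.271, 173.346] pointing down, gripper open.
Joint ranges: [-3.03, 3.03], [-0.79, 2.21], [0.23, 2.52], [-1.04, 4.18], [0, 3.07], [-2.55, 2.55]. Speed limits (rad/s): [2.22, 2.22, 2.57, 3.14, 3.14, 3.14].

## Interface

Orientations are given as [roll, pitch, yaw] about the fixed x, y, z axes, in that order (R = Rz(yaw) Ry(pitch) Rx(roll)).
In Python, from cell import manip gives the robot as it stands.
- The arm moves only by the tool play_rows, never from a script. Its argument "series" is a list of rows, each a list of 3 entries, a list of its own where there are three numbers: the shift along the tool's x, y, z in m, then the turn about the tool's y in rad, then the closure, from 0 (fully open) to 1 (shut). In form: [[[dx, dy, dz], twist, grip], ...]. A call has 1 to 20 rows; each row is the pose to reach, as a shift and turn from the pose measured when the call began, along the tool's axes at that moment; what a row does not reach only later rows make up. A row lasts 1/10 s, in which the tool goes at most 50 mm and 8.59 degrees, less where a joint would pass 70% of its speed; a pose out of reach is approached as far as the arm can. A call with a gripper value outside its range is refused whole. The fingers move at their own pace and stop on an object; "squeeze" is the grip in N (left out, the last holds). Time passes only in rows, so rows that repeat a pose let the fingers close. It gives the time, the measured TCP pose, the force and the opening at its end, in the units of the state.
- manip.read_state(): the state, without advancing time (a new reading comes with each control period).
- manip.camera(name): name is "scene" or "top" or "wrist"; returns the picture (420x560x3 uint8, red, green, blue); there is no depth.
- manip.camera_params(name): a dict with "K" (3x3 intrinsics, pixels), "rvec" (rotation vector, rad) and "tvec" (3), from world to camera coordinates, as OpenCV has them. Camera axes: x right, y down, z forward; pixel columns grow to the right and rows downward; lengths in mm; the calibration is good to about 2 mm. A picture is of the moment at which its call begins: read the wrist's pose just before it. camera_params takes no time and is no camera call; for the wrist camera it gives the pose at the moment of the call.
- manip.sign_off(): hands the job in, once; it reports no verdict.
The state is a dict: "clock": time; "joints": joint angles; "qd": joint speeds; "effort": joint torques, N m; "eef_pos": TCP position; "eef_rot": TCP orientation; "wrist_force": force on the tool from outside, world axes, zero at the start; "moment": the same for the moment, N m; "finger_gap": finger opening in mm.
Only numpy, scipy, OpenCV 4.12 (cv2) and the standard library are available. Lean on these libraries where they do the work, as an engineer would, in place of code of your own. Each camera call takes 0.05 s, during which the arm holds its last target. There are 200 camera calls.

## Working session

There is one attempt and no reset: what is moved stays moved. The work goes in short steps, Python scripts to look and compute and a tool call to move; the robot and the scene stay as the last step left them, time stands still between calls to the robot, and variables do not carry over. Pictures are saved under pics/ and viewed, about 8 in all and at most 12, crops included, and the job is handed in when it is done.

Besides the shell and the picture viewer there is one more tool, called after "Request:" by a JSON object that holds its "op" and its "data", one argument or row to a line. play_rows: Moves the arm, as the interface text tells. Its arguments: {"type":"object","properties":{"series":{"type":"array","items":{"type":"array"}},"squeeze":{"type":"number"}},"required":["series"]}

```bash
mkdir -p pics; ls; python3 - <<'E'
from cell import manip
import cv2
s=manip.read_state(); print(s)
for n in("top","scene"):
    im=manip.camera(n); cv2.imwrite(f"pics/{n}0.png",im[:,:,::-1]); print(n,manip.camera_params(n))
E
```

```text
pics
{'clock': 0.0, 'joints': array([ 1.16839436e+00,  3.00475788e-01,  1.52160209e+00, -2.14663525e-05,
        1.32068238e+00, -6.65498960e-02]), 'qd': array([-0.00087848,  0.00026447,  0.00147865, -0.00095303,  0.00129001,
        0.00164605]), 'effort': array([-2.26878648e-03, -5.31816351e+01, -3.52730978e+01,  7.06924126e-02,
        2.46304966e-02, -4.87463228e-05]), 'eef_pos': array([181.12850585, 518.99605026, 172.77488906]), 'eef_rot': array([-1.57196273e+00,  5.69003994e-05, -3.35846778e-01]), 'wrist_force': array([-0.05406817, -0.1046996 ,  0.47174419]), 'moment': array([0.01835581, 0.03728221, 0.017569  ]), 'finger_gap': 93.84802312722506}
top {'K': array([[476.09397795,   0.        , 279.27356083],
       [  0.        , 476.09397795, 200.34271839],
       [  0.        ,   0.        ,   1.        ]]), 'rvec': array([ 2.18079504, -2.12518593,  0.1669362 ]), 'tvec': array([-142.38026201,  547.8535728 , 1155.3877354 ])}
scene {'K': array([[478.6477535 ,   0.        , 280.29689938],
       [  0.        , 478.6477535 , 212.51815374],
       [  0.        ,   0.        ,   1.        ]]), 'rvec': array([ 2.13388419, -1.17236914,  0.47057021]), 'tvec': array([-389.30317717,  342.97549417,  700.31544517])}
```

View pics/top0.png

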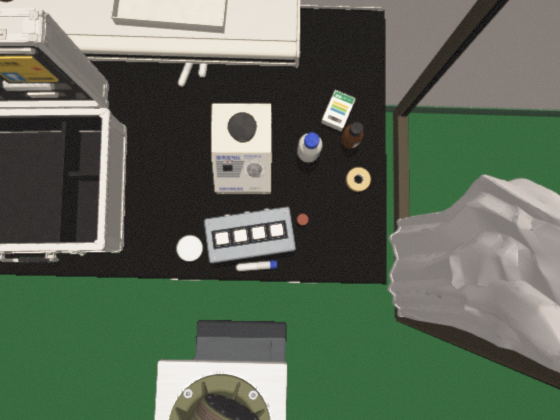

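View pics/scene0.png

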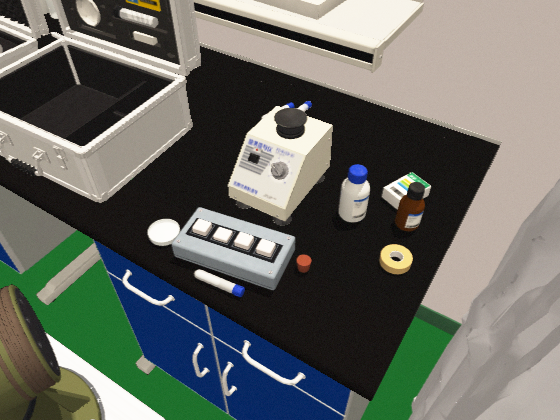

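The top view shows the box at about (250,235), with the white keys at (222,238), (240,236), (259,233) and (277,230). The tube is in front of it, the dish at (190,248), and the stopper at (302,219). The centrifuge stands behind the box and the open case to its left. The scene view agrees.

```bash
cat > h.py <<'E'
import numpy as np, cv2
from cell import manip
def ray(p,uv,z):
    R=cv2.Rodrigues(p["rvec"])[0]; c=-R.T@p["tvec"]
    d=R.T@np.linalg.inv(p["K"])@np.array([*uv,1.]); return c+d*(z-c[2])/d[2]
def blobs(im,box,lo,hi):
    x0,y0,x1,y1=box; m=np.zeros(im.shape[:2],np.uint8)
    m[y0:y1,x0:x1]=cv2.inRange(im,np.array(lo),np.array(hi))[y0:y1,x0:x1]
    n,l,s,c=cv2.connectedComponentsWithStats(m)
    return [(s[i,4],c[i],s[i,:4]) for i in range(1,n) if s[i,4]>12]
E
python3 - <<'E'
from h import *
for n,box in(("top",(206,222,292,252)),("scene",(180,212,290,262))):
    im=cv2.imread(f"pics/{n}0.png"); p=manip.camera_params(n)
    for a,c,b in sorted(blobs(im,box,(195,195,195),(255,255,255)),key=lambda t:t[1][0]): print(n,a,c.round(1),b,ray(p,c,59).round(1),ray(p,c,54).round(1))
p=manip.camera_params("top")
# box outline from dark/grey
for q in [(205,219),(291,208),(295,248),(210,263)]: print(q,ray(p,q,45).round())
for nm,q,z in [("dish",(190,248),16),("stop",(302,219),26),("tubeL",(238,267),10),("tubeR",(277,265),10),("case front right",(122,250),0),("case",(104,112),150),("centr front L",(215,193),100),("centr R",(271,193),100),("bottle",(312,141),125)]: print(nm,ray(p,q,z).round())
im=manip.camera("wrist"); cv2.imwrite("pics/w0.png",im[:,:,::-1])
E
```

```text
top 119 [221.7 237.8] [216 233  12  11] [452.6  10.1  59. ] [452.9  10.7  54. ]
top 120 [240.3 235.3] [235 230  12  12] [459.8 -34.9  59. ] [460.2 -34.5  54. ]
top 120 [258.2 232.4] [253 227  12  12] [468.1 -78.5  59. ] [468.4 -78.4  54. ]
top 120 [276.4 229.7] [271 224  12  12] [ 475.9 -122.7   59. ] [ 476.3 -122.8   54. ]
scene 163 [222.4 233.4] [214 227  18  14] [456.1 -41.5  59. ] [459.3 -38.5  54. ]
scene 2497 [233.1 237.7] [180 212 110  50] [458.4 -64.8  59. ] [461.7 -62.   54. ]
(205, 219) [499.  55.  45.]
(291, 208) [ 532. -158.   45.]
(295, 248) [ 433. -170.   45.]
(210, 263) [391.  38.  45.]
dish [428.  93.  16.]
stop [ 507. -187.   26.]
tubeL [383. -29.  10.]
tubeR [ 391. -127.   10.]
case front right [419. 269.   0.]
case [732. 286. 150.]
centr front L [556.  26. 100.]
centr R [ 560. -107.  100.]
bottle [ 684. -201.  125.]
```

```bash
python3 -c "
import cv2;im=cv2.imread('pics/scene0.png')[190:300,140:320];im2=cv2.imread('pics/top0.png')[195:285,180:310]
a=cv2.resize(im,(780,476),interpolation=2);cv2.imwrite('pics/c0.png',a)"
```

```text
(no output)
```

View pics/c0.png

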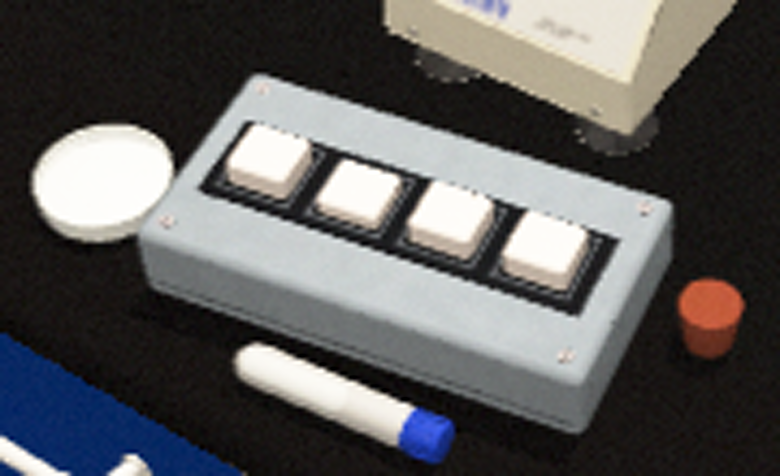

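The crop shows key 2 (from the left, crop position (358,193)) standing lower than the others. In the top view the key spacing is 44–46 mm, which matches the 45 mm given. The box centre is near (464,-56) with a yaw of about 0.174. Next I close the fingers and go above key 1, swinging clear of the case.

Request:
{"op": "play_rows", "data": {
  "series": [
    [[0.022,0,-0.033],-0.03,1],
    [[0.044,0,-0.066],-0.06,1],
    [[0.066,0,-0.099],-0.09,1],
    [[0.088,0,-0.132],-0.12,1],
    [[0.11,0,-0.165],-0.15,1],
    [[0.132,0,-0.198],-0.18,1],
    [[0.154,0,-0.231],-0.21,1],
    [[0.184,0,-0.249],-0.24,1],
    [[0.214,0,-0.267],-0.27,1],
    [[0.244,0,-0.285],-0.3,1],
    [[0.274,0,-0.302],-0.33,1],
    [[0.304,0.01,-0.32],-0.36,1],
    [[0.334,0.02,-0.338],-0.4,1],
    [[0.364,0.04,-0.355],-0.44,1],
    [[0.394,0.06,-0.373],-0.48,1],
    [[0.424,0.075,-0.391],-0.51,1],
    [[0.424,0.075,-0.391],-0.51,1],
    [[0.424,0.075,-0.391],-0.51,1],
    [[0.424,0.075,-0.391],-0.51,1],
    [[0.424,0.075,-0.391],-0.51,1]
  ],
  "squeeze": 10
}}

```text
clock: 2.15
eef_pos: [452.5, 10.9, 98.9]
eef_rot: [-1.572, -0.001, 0.175]
wrist_force: [-0.8, 0.3, 0.2]
finger_gap: 0.4
```

```bash
python3 - <<'E'
from h import *
w=manip.camera("wrist"); s=manip.camera("scene")
a=np.hstack([cv2.resize(w,(400,300)),cv2.resize(s[120:300,110:350],(400,300))]); cv2.imwrite("pics/p1.png",a[:,:,::-1])
for i in range(3): print(manip.read_state()["wrist_force"],manip.read_state()["eef_pos"])
E
```

```text
[ 0.69184395  0.24667762 -0.06897517] [452.55340676  10.74216945  98.80501563]
[ 0.69184395  0.24667762 -0.06897517] [452.55340676  10.74216945  98.80501563]
[ 0.69184395  0.24667762 -0.06897517] [452.55340676  10.74216945  98.80501563]
```

View pics/p1.png

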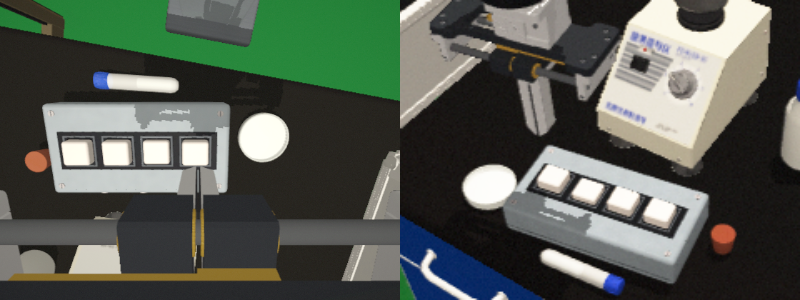

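The wrist view (left) shows the closed tips lined up with key 1, at about (195,165). The scene view shows nothing disturbed. Next I go down to just above the key.

Request:
{"op": "play_rows", "data": {
  "series": [
    [[0,0.015,0],0,1],
    [[0,0.03,0],0,1],
    [[0,0.036,0],0,1],
    [[0,0.0365,0],0,1],
    [[0,0.0365,0],0,1],
    [[0,0.0365,0],0,1]
  ]
}}

```text
clock: 2.85
eef_pos: [452.9, 10.7, 63.0]
eef_rot: [-1.572, -0.002, 0.175]
wrist_force: [-0.4, -0.5, 0.2]
finger_gap: 0.2
```

Request:
{"op": "play_rows", "data": {
  "series": [
    [[0,0.0005,0],0,1],
    [[0,0.001,0],0,1],
    [[0,0.001,0],0,1]
  ]
}}

```text
clock: 3.15
eef_pos: [453.0, 10.7, 62.1]
eef_rot: [-1.572, -0.002, 0.175]
wrist_force: [0.7, 0.6, -0.1]
finger_gap: 0.6
```

Request:
{"op": "play_rows", "data": {
  "series": [
    [[0,0.0005,0],0,1],
    [[0,0.0005,0],0,1]
  ]
}}

```text
clock: 3.35
eef_pos: [453.0, 10.7, 61.5]
eef_rot: [-1.572, -0.002, 0.175]
wrist_force: [0.0, -0.4, 0.1]
finger_gap: 0.4
```

Request:
{"op": "play_rows", "data": {
  "series": [
    [[0,0.0005,0],0,1],
    [[0,0.001,0],0,1],
    [[0,0.001,0],0,1]
  ]
}}

```text
clock: 3.65
eef_pos: [452.9, 10.7, 60.5]
eef_rot: [-1.572, -0.002, 0.175]
wrist_force: [-0.0, 0.3, -0.4]
finger_gap: 0.3
```

Request:
{"op": "play_rows", "data": {
  "series": [
    [[0,0.0005,0],0,1],
    [[0,0.0005,0],0,1]
  ]
}}

```text
clock: 3.85
eef_pos: [452.9, 10.7, 59.9]
eef_rot: [-1.572, -0.001, 0.175]
wrist_force: [0.4, 0.6, -0.7]
finger_gap: 0.1
```

Request:
{"op": "play_rows", "data": {
  "series": [
    [[0,0.0004,0],0,1],
    [[0,0.0004,0],0,1]
  ]
}}

```text
clock: 4.05
eef_pos: [452.9, 10.7, 59.4]
eef_rot: [-1.572, -0.001, 0.175]
wrist_force: [-0.1, -0.8, -0.4]
finger_gap: 0.7
```

Request:
{"op": "play_rows", "data": {
  "series": [
    [[0,0.0003,0],0,1],
    [[0,0.0003,0],0,1]
  ]
}}

```text
clock: 4.25
eef_pos: [452.8, 10.7, 59.1]
eef_rot: [-1.572, -0.001, 0.175]
wrist_force: [0.1, 0.9, -0.6]
finger_gap: 0.4
```

Request:
{"op": "play_rows", "data": {
  "series": [
    [[0,0.0003,0],0,1],
    [[0,0.0003,0],0,1]
  ]
}}

```text
clock: 4.45
eef_pos: [452.8, 10.7, 58.7]
eef_rot: [-1.572, -0.001, 0.175]
wrist_force: [0.1, 0.1, -0.1]
finger_gap: 0.6
```

Request:
{"op": "play_rows", "data": {
  "series": [
    [[0,0.0003,0],0,1],
    [[0,0.0003,0],0,1]
  ]
}}

```text
clock: 4.65
eef_pos: [452.8, 10.7, 58.4]
eef_rot: [-1.572, -0.001, 0.175]
wrist_force: [0.9, 0.2, 0.7]
finger_gap: 0.4
```

Request:
{"op": "play_rows", "data": {
  "series": [
    [[0,0.0002,0],0,1],
    [[0,0.0002,0],0,1]
  ]
}}

```text
clock: 4.85
eef_pos: [452.8, 10.7, 58.2]
eef_rot: [-1.572, -0.001, 0.175]
wrist_force: [-1.4, -0.0, 0.4]
finger_gap: 0.4
```

Request:
{"op": "play_rows", "data": {
  "series": [
    [[0,0.0002,0],0,1],
    [[0,0.0002,0],0,1]
  ]
}}

```text
clock: 5.05
eef_pos: [452.8, 10.7, 58.0]
eef_rot: [-1.572, -0.001, 0.175]
wrist_force: [-0.4, 0.1, -0.2]
finger_gap: 0.7
```

Request:
{"op": "play_rows", "data": {
  "series": [
    [[0,0.0003,0],0,1],
    [[0,0.0003,0],0,1]
  ]
}}

```text
clock: 5.25
eef_pos: [452.8, 10.7, 57.6]
eef_rot: [-1.572, -0.001, 0.175]
wrist_force: [0.4, -0.7, 0.7]
finger_gap: 0.4
```

Request:
{"op": "play_rows", "data": {
  "series": [
    [[0,0.0003,0],0,1],
    [[0,0.0003,0],0,1]
  ]
}}

```text
clock: 5.45
eef_pos: [452.7, 10.7, 57.3]
eef_rot: [-1.572, -0.001, 0.175]
wrist_force: [0.3, 0.1, 0.0]
finger_gap: 0.6
```

Request:
{"op": "play_rows", "data": {
  "series": [
    [[0,0.0003,0],0,1],
    [[0,0.0003,0],0,1]
  ]
}}

```text
clock: 5.65
eef_pos: [452.7, 10.7, 56.9]
eef_rot: [-1.572, -0.001, 0.175]
wrist_force: [-0.0, 0.9, -0.9]
finger_gap: 0.4
```

```bash
python3 - <<'E'
from h import *
w=manip.camera("wrist"); s=manip.camera("scene"); print(manip.read_state()["wrist_force"])
a=np.hstack([cv2.resize(w[120:330,130:410],(400,400)),cv2.resize(s[190:290,160:260],(400,400),interpolation=cv2.INTER_CUBIC)]); cv2.imwrite("pics/p2.png",a[:,:,::-1])
E
```

```text
[-0.24917085  0.17118155  1.02009723]
```

View pics/p2.png

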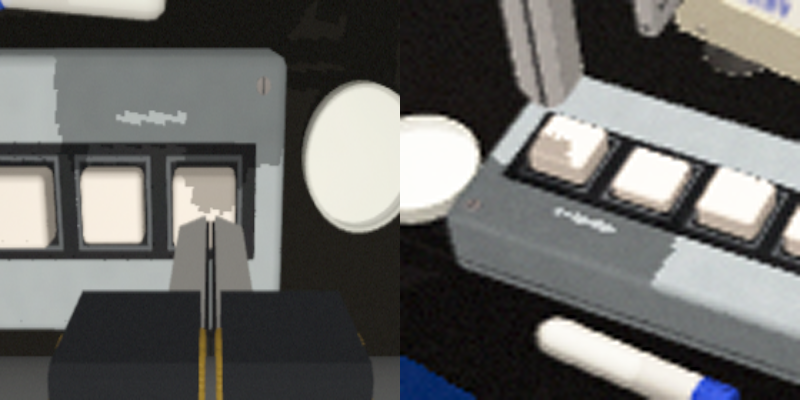

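The scene view shows the tips near crop (550,100), which puts them beyond and above key 1 rather than on it. I'll check this with rays before moving.

```bash
python3 - <<'E'
from h import *
P={n:manip.camera_params(n) for n in("scene","wrist","top")}
def proj(n,X): return cv2.projectPoints(np.array([X],float),P[n]["rvec"],P[n]["tvec"],P[n]["K"],None)[0].ravel().round(1)
tip=[452.7,10.7,57]
for n in P: print(n,"tcp->",proj(n,tip))
for z in(50,57,62,70,80): print(z,"scene ray",ray(P["scene"],(198,215),z).round(1),"wrist ray",ray(P["wrist"],(278,234),z).round(1))
Pm=[P[n]["K"]@np.c_[cv2.Rodrigues(P[n]["rvec"])[0],P[n]["tvec"]] for n in("scene","wrist")]
X=cv2.triangulatePoints(*Pm,np.array([198.,215]),np.array([278.,234]));print("tip",(X[:3]/X[3]).ravel())
# key1 centre across top & scene (scene0 crop px 268,155 -> )
Pt=P["top"]["K"]@np.c_[cv2.Rodrigues(P["top"]["rvec"])[0],P["top"]["tvec"]]
for q,t in [((201.8,225.8),(221.7,237.8)),((222.9,232.9),(240.3,235.3)),((244.5,238.5),(258.2,232.4)),((266.0,245.8),(276.4,229.7))]:
    X=cv2.triangulatePoints(Pm[0],Pt,np.array(q),np.array(t));print("key",(X[:3]/X[3]).ravel().round(1))
    print(ray(P["scene"],q,59).round(1))
im=cv2.imread("pics/scene0.png"); 
s=manip.camera("scene");w=manip.camera("wrist");print(manip.camera_params("wrist"))
for a,c,b in blobs(w,(100,150,420,270),(200,190,180),(255,255,255)): print(a,c.round(1),b,ray(P["wrist"],c,59).round(1))
E
```

```text
scene tcp-> [199.9 224.3]
wrist tcp-> [279.5 231.5]
top tcp-> [221.5 237.8]
50 scene ray [474.8  34.4  50. ] wrist ray [457.   10.4  50. ]
57 scene ray [470.1  29.5  57. ] wrist ray [454.7  10.   57. ]
62 scene ray [466.8  26.   62. ] wrist ray [453.    9.7  62. ]
70 scene ray [461.4  20.4  70. ] wrist ray [450.3   9.2  70. ]
80 scene ray [454.7  13.4  80. ] wrist ray [447.    8.6  80. ]
tip [446.54522838   6.66213571  90.03206723]
key [454.1   9.8  51.7]
[450.4   3.8  59. ]
key [461.5 -35.7  51.5]
[457.7 -41.4  59. ]
key [469.9 -80.   54.5]
[468.3 -84.1  59. ]
key [ 477.4 -124.2   53.9]
[ 475.2 -128.    59. ]
{'K': array([[325.48275988,   0.        , 276.93430171],
       [  0.        , 325.48275988, 206.65336764],
       [  0.        ,   0.        ,   1.        ]]), 'rvec': array([-1.90795858, -2.27573972, -0.2772803 ]), 'tvec': array([  70.22387718, -431.2497395 ,  167.64948151])}
4407 [382.1 201.3] [345 165  75  76] [419.8  73.2  59. ]
1467 [207.7 228.5] [187 211  42  36] [458.4 -37.3  59. ]
1533 [140.2 231. ] [118 213  45  37] [468.1 -81.8  59. ]
450 [263.7 228.5] [252 213  42  35] [ 4.519e+02 -3.000e-01  5.900e+01]
```

Both views agree that the visible tips are 20–30 mm above the reported TCP height, since the tip ray passes through the TCP's xy at z of about 80. That fits with having felt no contact. I'll go down part of that gap, checking the force, and look again.

Request:
{"op": "play_rows", "data": {
  "series": [
    [[0,0.001,0],0,1],
    [[0,0.002,0],0,1],
    [[0,0.002,0],0,1]
  ]
}}

```text
clock: 6.15
eef_pos: [452.6, 10.7, 54.8]
eef_rot: [-1.572, -0.001, 0.175]
wrist_force: [-0.0, 0.5, -0.4]
finger_gap: 0.3
```

```bash
python3 - <<'E'
from h import *
P=manip.camera_params("wrist");R=cv2.Rodrigues(P["rvec"])[0];print("cam",(-R.T@P["tvec"]).round(1),"axis",R[2].round(3))
w=manip.camera("wrist"); s=manip.camera("scene"); st=manip.read_state();print(st["wrist_force"],st["eef_pos"])
a=np.hstack([cv2.resize(w[160:280,220:340],(400,400),interpolation=2),cv2.resize(s[195:245,175:225],(400,400),interpolation=2)]); cv2.imwrite("pics/p3.png",a[:,:,::-1])
E
```

```text
cam [384.1  -2.7 265.1] axis [ 0.239  0.04  -0.97 ]
[-0.24791778 -0.66199674  0.8584802 ] [452.73612172  10.71522965  54.95305952]
```

View pics/p3.png

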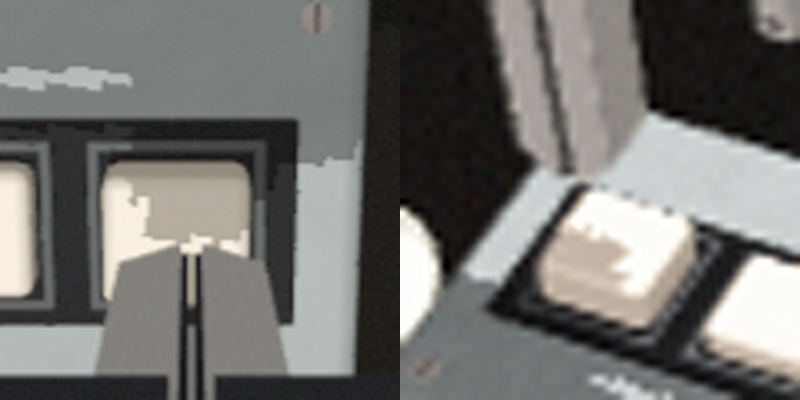

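The tips are still clearly above key 1: in the scene view the tip bottom is at crop (575,172) and the key's top centre at (617,225). I estimate a gap of about 18–25 mm, so I'll go down 8 mm.

Request:
{"op": "play_rows", "data": {
  "series": [
    [[0,0.002,0],0,1],
    [[0,0.004,0],0,1],
    [[0,0.004,0],0,1]
  ]
}}

```text
clock: 6.55
eef_pos: [452.5, 10.7, 50.6]
eef_rot: [-1.572, -0.0, 0.175]
wrist_force: [-0.3, -0.2, -0.1]
finger_gap: 0.6
```

Request:
{"op": "play_rows", "data": {
  "series": [
    [[0,0.002,0],0,1],
    [[0,0.004,0],0,1],
    [[0,0.004,0],0,1]
  ]
}}

```text
clock: 6.85
eef_pos: [452.4, 10.7, 46.3]
eef_rot: [-1.572, 0.0, 0.175]
wrist_force: [0.4, -0.6, 0.7]
finger_gap: 0.4
```

```bash
python3 - <<'E'
from h import *
w=manip.camera("wrist"); s=manip.camera("scene"); st=manip.read_state();print(st["wrist_force"],st["eef_pos"])
a=np.hstack([cv2.resize(w[160:280,220:340],(400,400),interpolation=2),cv2.resize(s[195:245,175:225],(400,400),interpolation=2)]); cv2.imwrite("pics/p4.png",a[:,:,::-1])
E
```

```text
[0.16059713 0.19885249 0.6941671 ] [452.51862104  10.72828078  46.57166403]
```

View pics/p4.png

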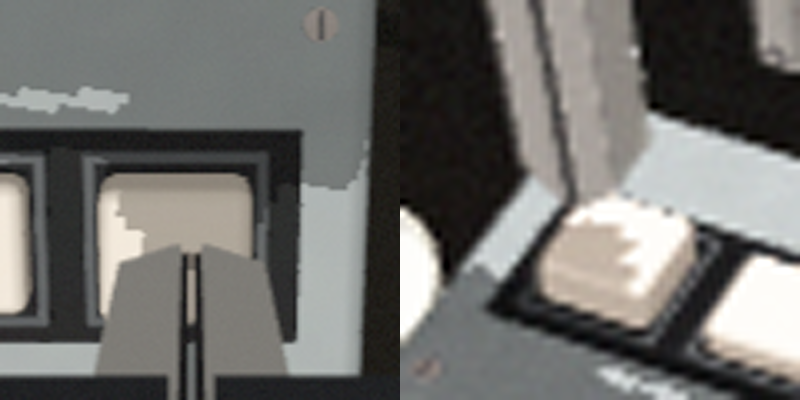

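The tips came down in step with the command, to crop (578,197). I'll work out the true tip height from the seam at the bottom of the near finger face, correcting for the scene camera's offset as seen on key 1.

```bash
python3 - <<'E'
from h import *
P={n:manip.camera_params(n) for n in("scene","wrist","top")}
def proj(n,X): return cv2.projectPoints(np.array(X,float),P[n]["rvec"],P[n]["tvec"],P[n]["K"],None)[0].reshape(-1,2).round(1)
print("cam",(-cv2.Rodrigues(P["scene"]["rvec"])[0].T@P["scene"]["tvec"]).round())
c,s=np.cos(.174),np.sin(.174)
T=lambda dx,dy,z:[452.5+c*dx-s*dy,10.7+s*dx+c*dy,z]
crop=lambda n,q:((q-[175,195])*8+[400,0] if n=="scene" else (q-[220,160])/.3).round()
for z in(59,64,70,75): print(z,"seam bottom",*[crop(n,proj(n,[T(-8,0,z)])) .tolist() for n in("scene","wrist")])
print("key corners",*[crop(n,proj(n,[T(a,b,59) for a in(-14,14) for b in(-15,15)])).tolist() for n in("scene","wrist")])
E
```

```text
cam [  10. -453.  744.]
59 seam bottom [[581.0, 252.0]] [[199.0, 219.0]]
64 seam bottom [[578.0, 238.0]] [[199.0, 227.0]]
70 seam bottom [[575.0, 222.0]] [[199.0, 237.0]]
75 seam bottom [[573.0, 207.0]] [[199.0, 246.0]]
key corners [[624.0, 288.0], [514.0, 252.0], [680.0, 208.0], [571.0, 173.0]] [[120.0, 188.0], [278.0, 189.0], [122.0, 326.0], [275.0, 327.0]]
```

Both views put the tips at about z = 75 when the reported z is 46.4, an offset of about 28 mm, so contact with an up key should come near a reported 30–31. The wrist view also suggests shifting about 2 mm toward −y to centre on the key.

Request:
{"op": "play_rows", "data": {
  "series": [
    [[0,0.003,-0.001],0,1],
    [[0,0.006,-0.002],0,1],
    [[0,0.009,-0.002],0,1],
    [[0,0.009,-0.002],0,1]
  ]
}}

```text
clock: 7.35
eef_pos: [452.6, 8.7, 37.1]
eef_rot: [-1.571, 0.001, 0.175]
wrist_force: [1.0, -0.8, 0.6]
finger_gap: 0.5
```

Request:
{"op": "play_rows", "data": {
  "series": [
    [[0,0.001,0],0,1],
    [[0,0.001,0],0,1]
  ]
}}

```text
clock: 7.55
eef_pos: [452.5, 8.7, 36.0]
eef_rot: [-1.571, 0.001, 0.175]
wrist_force: [-0.1, -0.4, -0.0]
finger_gap: 0.2
```

Request:
{"op": "play_rows", "data": {
  "series": [
    [[0,0.0005,0],0,1],
    [[0,0.0005,0],0,1]
  ]
}}

```text
clock: 7.75
eef_pos: [452.5, 8.8, 35.5]
eef_rot: [-1.571, 0.001, 0.175]
wrist_force: [0.3, 0.8, -0.8]
finger_gap: 0.3
```

Request:
{"op": "play_rows", "data": {
  "series": [
    [[0,0.0005,0],0,1],
    [[0,0.0005,0],0,1]
  ]
}}

```text
clock: 7.95
eef_pos: [452.5, 8.7, 34.9]
eef_rot: [-1.571, 0.001, 0.175]
wrist_force: [-0.7, 0.5, -0.2]
finger_gap: 0.7
```

Request:
{"op": "play_rows", "data": {
  "series": [
    [[0,0.0005,0],0,1],
    [[0,0.0005,0],0,1]
  ]
}}

```text
clock: 8.15
eef_pos: [452.5, 8.8, 34.4]
eef_rot: [-1.571, 0.001, 0.175]
wrist_force: [-0.7, -0.4, 0.1]
finger_gap: 0.6
```

Request:
{"op": "play_rows", "data": {
  "series": [
    [[0,0.0005,0],0,1],
    [[0,0.0005,0],0,1]
  ]
}}

```text
clock: 8.35
eef_pos: [452.5, 8.8, 33.8]
eef_rot: [-1.571, 0.001, 0.175]
wrist_force: [-0.3, -0.1, 0.7]
finger_gap: 0.6
```

Request:
{"op": "play_rows", "data": {
  "series": [
    [[0,0.0005,0],0,1],
    [[0,0.0005,0],0,1]
  ]
}}

```text
clock: 8.55
eef_pos: [452.4, 8.8, 33.3]
eef_rot: [-1.571, 0.001, 0.175]
wrist_force: [-0.2, 0.8, 0.1]
finger_gap: 0.1
```

Request:
{"op": "play_rows", "data": {
  "series": [
    [[0,0.0005,0],0,1],
    [[0,0.0005,0],0,1]
  ]
}}

```text
clock: 8.75
eef_pos: [452.4, 8.8, 32.7]
eef_rot: [-1.571, 0.001, 0.175]
wrist_force: [-0.0, 0.5, -0.5]
finger_gap: 0.6
```

Request:
{"op": "play_rows", "data": {
  "series": [
    [[0,0.0004,0],0,1],
    [[0,0.0004,0],0,1]
  ]
}}

```text
clock: 8.95
eef_pos: [452.3, 8.8, 32.2]
eef_rot: [-1.571, 0.001, 0.175]
wrist_force: [0.8, 0.7, 0.5]
finger_gap: 0.4
```

Request:
{"op": "play_rows", "data": {
  "series": [
    [[0,0.0004,0],0,1],
    [[0,0.0004,0],0,1]
  ]
}}

```text
clock: 9.15
eef_pos: [452.3, 8.8, 31.8]
eef_rot: [-1.571, 0.001, 0.175]
wrist_force: [-0.2, 0.4, -1.0]
finger_gap: 0.4
```

Request:
{"op": "play_rows", "data": {
  "series": [
    [[0,0.0004,0],0,1],
    [[0,0.0004,0],0,1]
  ]
}}

```text
clock: 9.35
eef_pos: [452.3, 8.8, 31.3]
eef_rot: [-1.571, 0.001, 0.175]
wrist_force: [-0.3, 0.6, -0.3]
finger_gap: 0.1
```

Request:
{"op": "play_rows", "data": {
  "series": [
    [[0,0.0004,0],0,1],
    [[0,0.0004,0],0,1]
  ]
}}

```text
clock: 9.55
eef_pos: [452.3, 8.8, 30.9]
eef_rot: [-1.571, 0.001, 0.175]
wrist_force: [0.4, -1.0, -0.6]
finger_gap: 0.5
```

Request:
{"op": "play_rows", "data": {
  "series": [
    [[0,0.0004,0],0,1],
    [[0,0.0004,0],0,1]
  ]
}}

```text
clock: 9.75
eef_pos: [452.2, 8.8, 30.4]
eef_rot: [-1.571, 0.001, 0.175]
wrist_force: [-0.3, -0.1, 0.2]
finger_gap: 0.2
```

Request:
{"op": "play_rows", "data": {
  "series": [
    [[0,0.0004,0],0,1],
    [[0,0.0004,0],0,1]
  ]
}}

```text
clock: 9.95
eef_pos: [452.2, 8.8, 30.0]
eef_rot: [-1.571, 0.001, 0.175]
wrist_force: [1.0, -0.4, -0.2]
finger_gap: 0.5
```

```bash
python3 - <<'E'
from h import *
w=manip.camera("wrist"); s=manip.camera("scene"); st=manip.read_state();print(st["wrist_force"],st["eef_pos"])
a=np.hstack([cv2.resize(w[160:280,220:340],(400,400),interpolation=2),cv2.resize(s[195:245,175:225],(400,400),interpolation=2)]); cv2.imwrite("pics/p5.png",a[:,:,::-1])
E
```

```text
[0.17399512 0.54787937 0.15144956] [452.20949271   8.76482135  30.01348662]
```

View pics/p5.png

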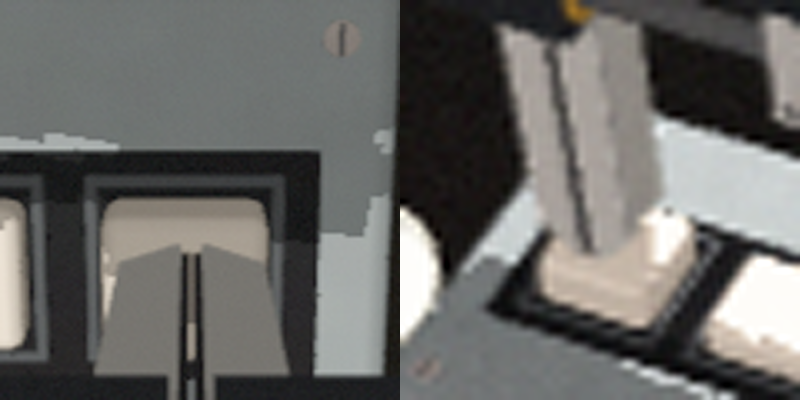

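The tips are now just over key 1, with the seam bottom at scene crop (590,252) and only a few mm left. I'll carry on in small steps.

Request:
{"op": "play_rows", "data": {
  "series": [
    [[0,0.0004,0],0,1],
    [[0,0.0004,0],0,1]
  ]
}}

```text
clock: 10.25
eef_pos: [452.2, 8.8, 29.6]
eef_rot: [-1.571, 0.001, 0.175]
wrist_force: [0.7, 0.3, 1.0]
finger_gap: 0.5
```

Request:
{"op": "play_rows", "data": {
  "series": [
    [[0,0.0003,0],0,1],
    [[0,0.0003,0],0,1]
  ]
}}

```text
clock: 10.45
eef_pos: [452.2, 8.8, 29.2]
eef_rot: [-1.571, 0.001, 0.175]
wrist_force: [-0.4, -0.2, -0.4]
finger_gap: 0.4
```

Request:
{"op": "play_rows", "data": {
  "series": [
    [[0,0.0004,0],0,1],
    [[0,0.0004,0],0,1]
  ]
}}

```text
clock: 10.65
eef_pos: [452.1, 8.8, 28.8]
eef_rot: [-1.571, 0.002, 0.175]
wrist_force: [0.1, -0.2, 0.1]
finger_gap: 0.8
```

Request:
{"op": "play_rows", "data": {
  "series": [
    [[0,0.0004,0],0,1],
    [[0,0.0004,0],0,1]
  ]
}}

```text
clock: 10.85
eef_pos: [452.1, 8.8, 28.3]
eef_rot: [-1.571, 0.002, 0.175]
wrist_force: [0.1, 0.1, -0.1]
finger_gap: 0.5
```

Request:
{"op": "play_rows", "data": {
  "series": [
    [[0,0.0004,0],0,1],
    [[0,0.0004,0],0,1]
  ]
}}

```text
clock: 11.05
eef_pos: [452.1, 8.8, 27.9]
eef_rot: [-1.571, 0.002, 0.175]
wrist_force: [-0.4, 1.1, 0.5]
finger_gap: 0.6
```

Request:
{"op": "play_rows", "data": {
  "series": [
    [[0,0.0004,0],0,1],
    [[0,0.0004,0],0,1]
  ]
}}

```text
clock: 11.25
eef_pos: [452.0, 8.8, 27.4]
eef_rot: [-1.571, 0.002, 0.175]
wrist_force: [-0.1, 0.6, -0.1]
finger_gap: 0.2
```

Request:
{"op": "play_rows", "data": {
  "series": [
    [[0,0.0005,0],0,1],
    [[0,0.0005,0],0,1]
  ]
}}

```text
clock: 11.45
eef_pos: [452.1, 8.8, 27.0]
eef_rot: [-1.571, 0.002, 0.175]
wrist_force: [-1.0, -0.1, 1.5]
finger_gap: 0.5
```

```bash
python3 - <<'E'
from h import *
f=[]
for i in range(4):
    s=manip.camera("scene"); st=manip.read_state(); f.append([st["wrist_force"][2],st["eef_pos"][2],*st["moment"]])
print(np.round(f,2))
w=manip.camera("wrist")
a=np.hstack([cv2.resize(w[160:280,220:340],(400,400),interpolation=2),cv2.resize(s[195:245,175:225],(400,400),interpolation=2)]); cv2.imwrite("pics/p6.png",a[:,:,::-1])
E
```

```text
[[ 1.480e+00  2.699e+01  5.000e-02  5.000e-02  4.000e-02]
 [ 1.680e+00  2.700e+01  7.000e-02  6.000e-02  2.000e-02]
 [ 1.600e+00  2.699e+01  7.000e-02  7.000e-02 -5.000e-02]
 [ 2.170e+00  2.698e+01  8.000e-02  9.000e-02 -2.000e-02]]
```

Contact with key 1: a steady 1.5–2.2 N (below the 2 N give plus noise), stopped at a reported z of 27.0. Now I lift, go 45 mm along the row to key 2, and come down to just above that height.

Request:
{"op": "play_rows", "data": {
  "series": [
    [[0,-0.008,0],0,1],
    [[0,-0.012,0],0,1],
    [[0,-0.012,-0.015],0,1],
    [[0,-0.012,-0.03],0,1],
    [[0,-0.012,-0.045],0,1],
    [[0,-0.012,-0.045],0,1],
    [[0,-0.006,-0.045],0,1],
    [[0,-0.002,-0.045],0,1],
    [[0,-0.001,-0.045],0,1],
    [[0,-0.001,-0.045],0,1]
  ]
}}

```text
clock: 12.7
eef_pos: [459.7, -35.1, 27.7]
eef_rot: [-1.571, 0.002, 0.176]
wrist_force: [-1.2, 0.2, -0.5]
finger_gap: 0.3
```

Request:
{"op": "play_rows", "data": {
  "series": [
    [[0,0.0005,0],0,1],
    [[0,0.0005,0],0,1]
  ]
}}

```text
clock: 12.9
eef_pos: [459.7, -35.0, 27.3]
eef_rot: [-1.571, 0.002, 0.176]
wrist_force: [-0.7, -0.2, 0.4]
finger_gap: 0.6
```

Request:
{"op": "play_rows", "data": {
  "series": [
    [[0,0.0005,0],0,1],
    [[0,0.0005,0],0,1]
  ]
}}

```text
clock: 13.1
eef_pos: [459.8, -35.0, 26.7]
eef_rot: [-1.571, 0.002, 0.176]
wrist_force: [0.6, 0.3, -0.5]
finger_gap: 0.2
```

Request:
{"op": "play_rows", "data": {
  "series": [
    [[0,0.0003,0],0,1],
    [[0,0.0003,0],0,1]
  ]
}}

```text
clock: 13.3
eef_pos: [459.7, -35.0, 26.4]
eef_rot: [-1.571, 0.002, 0.176]
wrist_force: [-0.7, 0.3, 0.1]
finger_gap: 0.7
```

Key 2 gives no contact at 26.4, so it stands lower than key 1, as the picture suggested. I go on down to feel it near 22.

Request:
{"op": "play_rows", "data": {
  "series": [
    [[0,0.0005,0],0,1],
    [[0,0.001,0],0,1],
    [[0,0.001,0],0,1]
  ]
}}

```text
clock: 13.6
eef_pos: [459.7, -35.0, 25.4]
eef_rot: [-1.571, 0.002, 0.176]
wrist_force: [0.2, 0.2, -0.5]
finger_gap: 0.3
```

Request:
{"op": "play_rows", "data": {
  "series": [
    [[0,0.001,0],0,1],
    [[0,0.002,0],0,1],
    [[0,0.002,0],0,1]
  ]
}}

```text
clock: 13.9
eef_pos: [459.6, -35.0, 23.2]
eef_rot: [-1.571, 0.003, 0.176]
wrist_force: [-0.7, 0.8, -0.1]
finger_gap: 0.7
```

Request:
{"op": "play_rows", "data": {
  "series": [
    [[0,0.0005,0],0,1],
    [[0,0.0005,0],0,1]
  ]
}}

```text
clock: 14.1
eef_pos: [459.6, -34.9, 22.6]
eef_rot: [-1.571, 0.003, 0.176]
wrist_force: [0.5, -0.2, 0.0]
finger_gap: 0.7
```

Request:
{"op": "play_rows", "data": {
  "series": [
    [[0,0.0004,0],0,1],
    [[0,0.0004,0],0,1]
  ]
}}

```text
clock: 14.3
eef_pos: [459.6, -34.9, 22.3]
eef_rot: [-1.571, 0.003, 0.176]
wrist_force: [-0.3, 0.2, 0.4]
finger_gap: 0.7
```

Request:
{"op": "play_rows", "data": {
  "series": [
    [[0,0.0003,0],0,1],
    [[0,0.0003,0],0,1]
  ]
}}

```text
clock: 14.5
eef_pos: [459.6, -35.0, 22.1]
eef_rot: [-1.571, 0.003, 0.176]
wrist_force: [-1.2, -0.2, 4.6]
finger_gap: 0.4
```

Key 2 stops hard at 22.1, with 4.6 N on a 0.3 mm step. That is 4.9 mm below key 1, so key 2 is the latched one. Next is key 3.

Request:
{"op": "play_rows", "data": {
  "series": [
    [[0,-0.008,0],0,1],
    [[0,-0.017,0],0,1],
    [[0,-0.017,-0.015],0,1],
    [[0,-0.017,-0.03],0,1],
    [[0,-0.017,-0.045],0,1],
    [[0,-0.017,-0.045],0,1],
    [[0,-0.011,-0.045],0,1],
    [[0,-0.007,-0.045],0,1],
    [[0,-0.006,-0.045],0,1],
    [[0,-0.006,-0.045],0,1]
  ]
}}

```text
clock: 15.5
eef_pos: [467.3, -78.9, 27.8]
eef_rot: [-1.571, 0.003, 0.176]
wrist_force: [-0.6, 0.7, 0.2]
finger_gap: 0.9
```

Request:
{"op": "play_rows", "data": {
  "series": [
    [[0,0.0003,0],0,1],
    [[0,0.0003,0],0,1]
  ]
}}

```text
clock: 15.7
eef_pos: [467.3, -78.7, 27.6]
eef_rot: [-1.571, 0.003, 0.177]
wrist_force: [-0.3, -0.1, -0.1]
finger_gap: 0.2
```

Request:
{"op": "play_rows", "data": {
  "series": [
    [[0,0.0003,0],0,1],
    [[0,0.0003,0],0,1]
  ]
}}

```text
clock: 15.9
eef_pos: [467.4, -78.7, 27.3]
eef_rot: [-1.571, 0.003, 0.177]
wrist_force: [-0.1, 0.2, -0.3]
finger_gap: 0.4
```

Request:
{"op": "play_rows", "data": {
  "series": [
    [[0,0.0002,0],0,1],
    [[0,0.0002,0],0,1]
  ]
}}

```text
clock: 16.1
eef_pos: [467.4, -78.7, 27.2]
eef_rot: [-1.571, 0.003, 0.177]
wrist_force: [-0.2, 0.6, 1.0]
finger_gap: 0.7
```

Request:
{"op": "play_rows", "data": {
  "series": [
    [[0,0.0002,0],0,1],
    [[0,0.0002,0],0,1]
  ]
}}

```text
clock: 16.3
eef_pos: [467.4, -78.7, 27.1]
eef_rot: [-1.571, 0.003, 0.177]
wrist_force: [-0.7, 0.3, 1.3]
finger_gap: 0.8
```

```bash
python3 - <<'E'
from h import *
f=[]
for i in range(4):
    manip.camera("scene"); st=manip.read_state(); f.append([st["wrist_force"][2],st["eef_pos"][2]])
print(np.round(f,2))
E
```

```text
[[ 2.08 27.04]
 [ 1.93 27.04]
 [ 1.25 27.03]
 [ 2.36 27.02]]
```

Key 3 is up: contact at 27.03 with about 1.8 N. Next is key 4.

Request:
{"op": "play_rows", "data": {
  "series": [
    [[0,-0.008,0],0,1],
    [[0,-0.012,0],0,1],
    [[0,-0.012,-0.015],0,1],
    [[0,-0.012,-0.03],0,1],
    [[0,-0.012,-0.045],0,1],
    [[0,-0.012,-0.045],0,1],
    [[0,-0.006,-0.045],0,1],
    [[0,-0.002,-0.045],0,1],
    [[0,-0.001,-0.045],0,1],
    [[0,-0.001,-0.045],0,1]
  ]
}}

```text
clock: 17.5
eef_pos: [475.2, -122.6, 27.7]
eef_rot: [-1.57, 0.003, 0.177]
wrist_force: [0.2, -0.9, 0.6]
finger_gap: 0.3
```

Request:
{"op": "play_rows", "data": {
  "series": [
    [[0,0.0003,0],0,1],
    [[0,0.0003,0],0,1]
  ]
}}

```text
clock: 17.7
eef_pos: [475.2, -122.5, 27.5]
eef_rot: [-1.57, 0.003, 0.177]
wrist_force: [0.2, 0.4, -0.2]
finger_gap: 0.5
```

Request:
{"op": "play_rows", "data": {
  "series": [
    [[0,0.0003,0],0,1],
    [[0,0.0003,0],0,1]
  ]
}}

```text
clock: 17.9
eef_pos: [475.2, -122.4, 27.3]
eef_rot: [-1.571, 0.003, 0.177]
wrist_force: [1.2, 0.4, -0.9]
finger_gap: 0.8
```

Request:
{"op": "play_rows", "data": {
  "series": [
    [[0,0.0002,0],0,1],
    [[0,0.0002,0],0,1]
  ]
}}

```text
clock: 18.1
eef_pos: [475.2, -122.4, 27.2]
eef_rot: [-1.571, 0.003, 0.177]
wrist_force: [-0.8, 0.2, 1.0]
finger_gap: 0.6
```

Request:
{"op": "play_rows", "data": {
  "series": [
    [[0,0.0002,0],0,1],
    [[0,0.0002,0],0,1]
  ]
}}

```text
clock: 18.3
eef_pos: [475.3, -122.5, 27.0]
eef_rot: [-1.571, 0.003, 0.177]
wrist_force: [-0.9, -0.5, 2.4]
finger_gap: 0.3
```

```bash
python3 - <<'E'
from h import *
f=[]
for i in range(4):
    manip.camera("scene"); st=manip.read_state(); f.append([st["wrist_force"][2],st["eef_pos"][2]])
print(np.round(f,2))
E
```

```text
[[ 0.53 27.  ]
 [ 1.93 27.  ]
 [ 1.8  26.98]
 [ 1.1  26.97]]
```

Key 4 is up too (27.0, about 1.5 N). All four keys are tapped, so I go back over key 2 and press it.

Request:
{"op": "play_rows", "data": {
  "series": [
    [[0,-0.008,0],0,1],
    [[0,-0.014,0],0,1],
    [[0,-0.014,0.02],0,1],
    [[0,-0.014,0.045],0,1],
    [[0,-0.014,0.07],0,1],
    [[0,-0.014,0.089],0,1],
    [[0,-0.014,0.089],0,1],
    [[0,-0.014,0.089],0,1],
    [[0,-0.006,0.089],0,1],
    [[0,0.001,0.089],0,1],
    [[0,0.003,0.089],0,1],
    [[0,0.003,0.089],0,1]
  ]
}}

```text
clock: 19.7
eef_pos: [459.2, -35.1, 23.4]
eef_rot: [-1.57, 0.004, 0.177]
wrist_force: [0.3, -0.5, 0.7]
finger_gap: 0.3
```

Request:
{"op": "play_rows", "data": {
  "series": [
    [[0,0.001,0],0,1],
    [[0,0.002,0],0,1],
    [[0,0.003,0],0,1],
    [[0,0.004,0],0,1],
    [[0,0.005,0],0,1],
    [[0,0.006,0],0,1],
    [[0,0.0068,0],0,1],
    [[0,0.0068,0],0,1],
    [[0,0.0068,0],0,1]
  ]
}}

```text
clock: 20.6
eef_pos: [459.4, -35.3, 17.1]
eef_rot: [-1.571, 0.004, 0.177]
wrist_force: [-2.6, -1.0, 7.9]
finger_gap: 0.5
```

Request:
{"op": "play_rows", "data": {
  "series": [
    [[0,0.0006,0],0,1],
    [[0,0.0008,0],0,1],
    [[0,0.0008,0],0,1]
  ]
}}

```text
clock: 20.9
eef_pos: [459.5, -35.3, 17.1]
eef_rot: [-1.571, 0.003, 0.177]
wrist_force: [-6.4, 0.4, 12.4]
finger_gap: 0.3
```

Request:
{"op": "play_rows", "data": {
  "series": [
    [[0,-0.005,0],0,1],
    [[0,-0.015,0],0,1],
    [[0,-0.035,0],0,1],
    [[0,-0.06,0],0,1],
    [[0,-0.09,0],0,1],
    [[-0.02,-0.12,0],0,1],
    [[-0.05,-0.14,0.02],0,1],
    [[-0.08,-0.15,0.05],0,1],
    [[-0.1,-0.15,0.08],0,1],
    [[-0.1,-0.15,0.08],0,1],
    [[-0.1,-0.15,0.08],0,1]
  ]
}}

```text
clock: 22.0
eef_pos: [347.6, 26.1, 168.0]
eef_rot: [-1.571, 0.002, 0.178]
wrist_force: [0.5, -0.3, -0.1]
finger_gap: 0.6
```

```bash
python3 - <<'E'
from h import *
s=manip.camera("scene"); st=manip.read_state();print(st["wrist_force"],st["eef_pos"])
cv2.imwrite("pics/p7.png",np.vstack([cv2.resize(s[190:300,140:320],(490,300),interpolation=2),cv2.resize(cv2.imread("pics/scene0.png")[190:300,140:320,::-1],(490,300),interpolation=2)])[:,:,::-1])
E
```

```text
[-0.05492399 -0.84434964  0.37771719] [347.87250084  25.76118531 167.74025627]
```

View pics/p7.png

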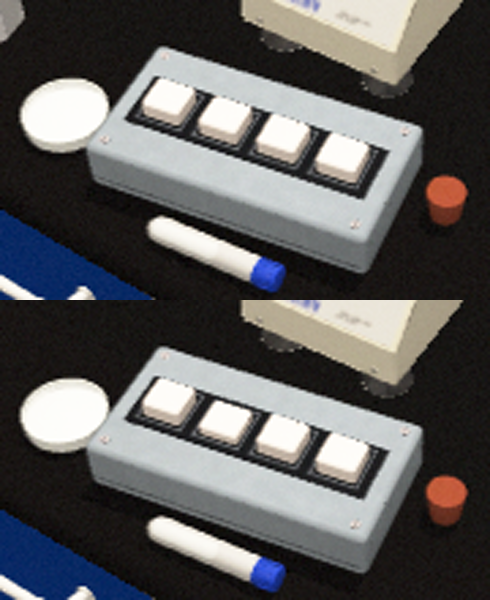

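The top half is now and the bottom half is the start. Key 2, at (225,117), now stands level with its neighbours, all four keys are up, and the dish, tube and stopper haven't moved. The arm is clear of everything, so I'm handing in.

```bash
python3 -c "
from cell import manip
print(manip.sign_off(), manip.read_state()['clock'])"
```

```text
the job is handed in; nothing more can be done
the job is handed in; nothing more can be done
```

Key 2 was the latched one. I tapped all four keys from left to right, then pressed key 2 fully in and let go, and it popped up. I handed the job in at about 22 s.

- **Taps:** keys 1, 3 and 4 met the fingertips at the same reported height, 27.0 mm, with about 1.5–2 N on average. Key 2 stopped at 22.1 mm, about 4.9 mm lower. Its tap peaked at 4.6 N, which is about the 4.5 N where a latched key starts to move, but the height showed no movement.
- **Press:** key 2 bottomed out at 17.1 mm, about 10 mm down, with 12.4 N.
- **Last checks:** the final picture shows all four keys level and the dish, tube and stopper unmoved. I didn't check the bottles and tape roll in it, but the arm never went near them. The arm is clear, with no contact force.
- **Disagreement:** the reported tip height was about 32 mm below where the fingertips really were, judging by key 1's known height of 59 mm. Two camera views had shown an offset of about 28 mm, so I found the contact heights by force.
- **Possible blemish:** some single readings on the up keys reached 2.4 N. With about 0.5–1 N of noise, a give of a few tenths of a millimetre can't be ruled out.

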